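# Which tin still holds the wheel bearing?

### The arm

A 6-joint arm with a two-finger parallel gripper is mounted at the origin on the work surface. World frame = base frame: x ahead of the robot, y to its left, z up, the work surface at z = 0. Lengths are in m, angles in rad, forces in N, time in s.
With the tool pointing down it reaches from about 0.3 to 0.875 m from the base axis. Payload 6.4 kg.
Tool frame: the origin (TCP) lies between the finger pads, 19 mm behind the fingertips; this is the grasp point; z points along the fingers, y is the line along which they close (so a half turn about z gives the same grasp; the last joint's range is limited). The gripper opens to 85 mm and grips with 20 to 120 N. Pads are 22 mm wide; open, the fingers measure 114 mm over their backs; the gripper's body (76 mm by 85 mm) begins 54 mm behind the grasp point. The pads swing forward as they close: fully open they stand 13 mm farther back than shut.
Start: joints at [0.904, 0.181, 1.607, -0, 1.354, -0.206], TCP at [0.256, 0.515, 0.25] pointing down, gripper open.
Joint ranges: [-2.99, 2.99], [-0.89, 2.07], [0.3, 2.58], [-1.14, 4.28], [0, 2.63], [-3.12, 3.12]. Speed limits (rad/s): [2.57, 2.57, 3.01, 3.14, 3.14, 3.14].

### API

Orientations are given as a unit quaternion [w, x, y, z].
In Python, from bench import ctrl gives the robot as it stands.
- The arm moves only by the tool jog_arm, called after "Emit:" as name(argument=value, ...) on one line, values as JSON. Schema: {"type":"object","properties":{"increments":{"type":"array","items":{"type":"array","prefixItems":[{"type":"array","items":{"type":"number"},"minItems":3,"maxItems":3},{"type":"array","items":{"type":"number"},"minItems":3,"maxItems":3},{"type":"number"}],"minItems":3,"maxItems":3},"minItems":1,"maxItems":10},"only":{"type":"string"},"quiet":{"type":"boolean"},"lines":{"type":"string"}},"required":["increments"],"additionalProperties":false}. increments is a list of rows, 1 to 10 of them, each written [[dx, dy, dz], [rx, ry, rz], opening]: dx, dy, dz in parts of the range, where 1.0 means 0.75 m, then a rotation vector rx, ry, rz in normalised numbers (1 is pi rad), then the opening from 0.0 (shut) to 1.0 (fully open); each row is the pose to reach, as a shift and turn from the pose commanded when the call began, along the tool's axes at that moment; what a row does not reach only later rows make up. A row lasts 1/8 s, in which the tool goes at most 0.0625 m and 0.188 rad, less where a joint would pass 70% of its speed; a pose out of reach is approached as far as the arm can. The fingers move at their own pace and stop on an object; the grip force is fixed at half the most. Time passes only in rows, so rows that do not move let the fingers close. The tool returns the time, the measured TCP pose, the force, the opening and the grip force at its end. only (a regular expression) keeps the lines of the reply that match it, lines (a string "A,B") keeps lines A to B, and quiet returns only ok. Input that does not fit is refused with a message, and nothing moves.
- ctrl.get_obs(): the state, without advancing time (a new reading comes with each control period).
- ctrl.camera(name): name is "scene" or "side" or "wrist"; returns the picture (480x640x3 uint8, blue, green, red); there is no depth.
- ctrl.camera_params(name): a dict with "fovy" (degrees; the focal length in pixels is half the picture's height over the tangent of half this angle, whatever the lens; pixels are square), "cx", "cy" (the principal point, pixels), "dist" ([k1, k2, p1, p2, k3] as OpenCV has them; the pictures are not rectified), "view" (4x4, takes a point from world to camera coordinates). Camera axes: x right, y up, looking along -z (the intrinsics and any distortion apply to the point x, -y, -z); pixel columns grow to the right and rows downward; lengths in m; the calibration is good to about 2 mm. A picture is of the moment at which its call begins: read the wrist's pose just before it. camera_params takes no time and is no camera call; for the wrist camera it gives the pose at the moment of the call.
- ctrl.hand_in(): hands the job in; it is judged then, once.
The state is a dict: "time_s": time; "q": joint angles; "dq": joint speeds; "joint_efforts": joint torques, N m; "eef_pos": TCP position; "eef_rot": TCP orientation; "wrist_force": force on the tool from outside, world axes, zero at the start; "torque": the same for the moment, N m; "opening": opening from 0.0 (shut) to 1.0 (fully open); "grasp_force": force on a finger pad.
Only numpy, scipy, OpenCV 4.12 (cv2) and the standard library are available. Lean on these libraries where they do the work, as an engineer would, in place of code of your own. Each camera call takes 0.05 s, during which the arm holds its last target. There are 200 camera calls.

### The job

Three identical closed steel tins stand among the clutter on the garage table: one still has a spare wheel bearing in it, the other two are empty. Feel by lifting which one is the heavy one, and stand that tin upright in the square wooden tray. Leave the two empty tins standing upright on the table, and never let any of the three fall over.

Things in the scene. Friction and masses are not known exactly. Their poses are not given: they have to be found in the camera images.
- tin_a: One of three identical closed steel tins, grey band round the lower half: upright cylinder 62 mm in diameter (64 at the rims), 110 mm high. Origin: centre of its underside, z up its axis. Empty it weighs 0.09 kg (0.9 N), with the bearing inside 0.43 to 0.54 kg (4.2 to 5.3 N); which tin holds it varies. Grip from above, TCP 85 mm above its underside; clutter beside it is under 55 mm high.
- tin_b: One of three identical closed steel tins, grey band round the lower half: upright cylinder 62 mm in diameter (64 at the rims), 110 mm high. Origin: centre of its underside, z up its axis. Empty it weighs 0.09 kg (0.9 N), with the bearing inside 0.43 to 0.54 kg (4.2 to 5.3 N); which tin holds it varies. Grip from above, TCP 85 mm above its underside; clutter beside it is under 55 mm high.
- tin_c: One of three identical closed steel tins, grey band round the lower half: upright cylinder 62 mm in diameter (64 at the rims), 110 mm high. Origin: centre of its underside, z up its axis. Empty it weighs 0.09 kg (0.9 N), with the bearing inside 0.43 to 0.54 kg (4.2 to 5.3 N); which tin holds it varies. Grip from above, TCP 85 mm above its underside; clutter beside it is under 55 mm high.
- tray: Fixed, open, square wooden tray, 180 x 180 mm outside, 160 x 160 mm inside, walls 10 mm thick and 40 mm high; its inner floor lies 12 mm above the table. Origin at the centre of its underside (on the table), x and y along its sides, z up. It starts without anything in it.

How it is judged:
By the outcome, as a careful person would: the job done as asked, in the order asked, and still so for the second after the job is handed in, with the robot touching nothing.
It also fails if it takes over 64 s, if anything falls off the work surface, if the arm or the gripper's body presses on something with over 40 N, if the wrist force passes 120 N, or if a joint passes its speed limit or range.

## Working session

There is one attempt and no reset: what is moved stays moved. The work goes in short steps, Python scripts to look and compute and a tool call to move; the robot and the scene stay as the last step left them, time stands still between calls to the robot, and variables do not carry over. Pictures are saved under pics/ and viewed, at most 10 in all, crops included, and the job is handed in when it is done.

```bash
ls; mkdir -p pics
```

Run:
```python
from bench import ctrl
import cv2
o=ctrl.get_obs();print(o)
for n in("scene","side"):
    cv2.imwrite(f"pics/{n}0.png",ctrl.camera(n));p=ctrl.camera_params(n);print(n,p)
```

```text
bench.py
pics
{'time_s': 0.0, 'q': array([ 9.03691481e-01,  1.81563979e-01,  1.60802083e+00, -1.99608401e-05,
        1.35380214e+00, -2.06333202e-01]), 'dq': array([-0.00047687,  0.00126966,  0.00217392, -0.00020245, -0.00010232,
       -0.00014854]), 'joint_efforts': array([ 1.32230474e-05, -4.44866395e+01, -3.51346529e+01, -1.37890111e-04,
        8.94324883e-03,  1.79540862e-06]), 'eef_pos': array([0.25533945, 0.51460435, 0.24906504]), 'eef_rot': array([-3.70635572e-04,  2.28350976e-01,  9.73578465e-01, -8.17066928e-04]), 'wrist_force': array([-0.64124291,  0.41376504,  0.77319512]), 'torque': array([ 0.07143561, -0.05007648,  0.005814  ]), 'grasp_force': 0.0, 'opening': 0.9973520457544768}
scene {'fovy': 45.0049562595379, 'cx': 320.8779704903422, 'cy': 240.80931935085718, 'dist': array([-0.15255889,  0.        ,  0.        ,  0.        ,  0.        ]), 'view': array([[-0.62170594,  0.78308472, -0.01612569,  0.32354033],
       [-0.48528456, -0.36895301,  0.79269955,  0.23719742],
       [ 0.61480128,  0.50065157,  0.6093992 , -1.40032807],
       [ 0.        ,  0.        ,  0.        ,  1.        ]])}
side {'fovy': 42.95970595976698, 'cx': 314.53864414696216, 'cy': 241.51722556045704, 'dist': array([-0.15785836,  0.        ,  0.        ,  0.        ,  0.        ]), 'view': array([[ 0.74571411, -0.66606489,  0.01637168, -0.38248719],
       [ 0.43279369,  0.50293748,  0.74816009, -0.27747537],
       [-0.50655709, -0.55082797,  0.66331625, -0.68727298],
       [ 0.        ,  0.        ,  0.        ,  1.        ]])}
```

View pics/scene0.png

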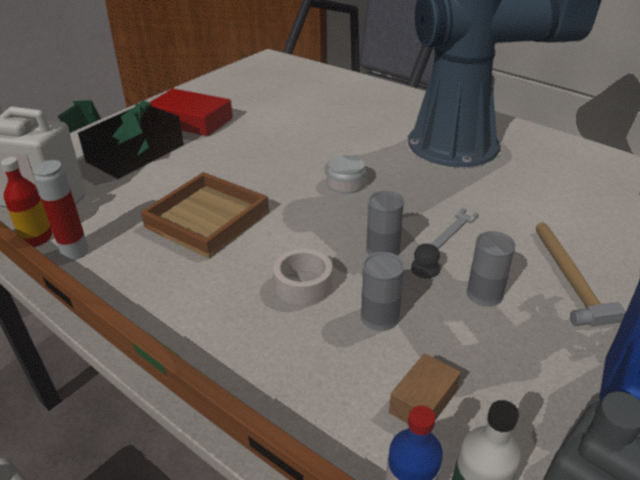

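View pics/side0.png

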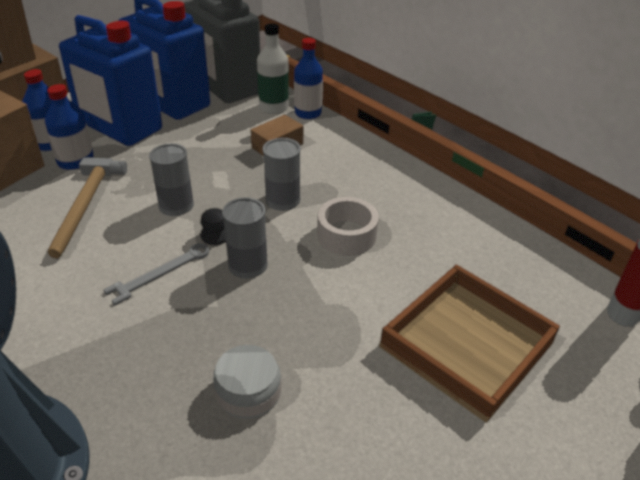

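The scene shows tin tops at about (385,203), (383,265) and (495,244), with the tray rim corners at (205,176), (268,204), (208,250) and (144,212). The side view shows the same tin tops at (245,213), (282,152) and (170,157), with the tray at (457,268), (558,328), (490,410) and (384,338). A black ball with a wrench lies between the tins, and a ring stands beside them.

Create h.py:
```python
import numpy as np, cv2
from bench import ctrl
def ray(n,uv):
    p=ctrl.camera_params(n); f=240/np.tan(np.radians(p["fovy"])/2)
    K=np.array([[f,0,p["cx"]],[0,f,p["cy"]],[0,0,1]])
    x,y=cv2.undistortPoints(np.array([[uv]],float),K,p["dist"])[0,0]
    R=p["view"][:3,:3];t=p["view"][:3,3]
    return -R.T@t, R.T@np.array([x,-y,-1])
def on(n,uv,z):
    c,d=ray(n,uv); return c+d*(z-c[2])/d[2]
def proj(n,X):
    p=ctrl.camera_params(n); f=240/np.tan(np.radians(p["fovy"])/2)
    K=np.array([[f,0,p["cx"]],[0,f,p["cy"]],[0,0,1]])
    q=(p["view"]@np.c_[X,np.ones(len(X))].T)[:3].T*[1,-1,-1]
    return cv2.projectPoints(q,np.zeros(3),np.zeros(3),K,p["dist"])[0][:,0]
```

Run:
```python
from h import *
T={'near':((385,203),(245,213)),'far':((383,265),(282,152)),'right':((495,244),(170,157))}
im={n:cv2.imread(f"pics/{n}0.png") for n in("scene","side")}
a=np.linspace(0,6.3,60)
for k,(s,d) in T.items():
    P=on("scene",s,.11);Q=on("side",d,.11);print(k,P.round(4),Q.round(4))
    m=(P+Q)/2
    for n in im:
        for z in(0.0,.11):
            pts=proj(n,np.c_[m[0]+.032*np.cos(a),m[1]+.032*np.sin(a),a*0+z])
            cv2.polylines(im[n],[np.int32(pts*8)],True,(0,0,255),1,cv2.LINE_AA,3)
for n,c in(("scene",[(205,176),(268,204),(208,250),(144,212)]),("side",[(457,268),(558,328),(490,410),(384,338)])):
    A=np.array([on(n,q,.04) for q in c]);print(n,A[:,:2].round(3).tolist(),A.mean(0).round(3))
v=cv2.resize(im["scene"][170:350,340:540],None,fx=2,fy=3*2/3)
w=cv2.resize(im["side"][130:290,130:330],None,fx=2,fy=2)
v=np.hstack([v,np.vstack([w,np.zeros((40,400,3),np.uint8)])]);cv2.imwrite("pics/ov.png",v)
```

```text
near [0.4601 0.0964 0.11  ] [0.4495 0.0841 0.11  ]
far [0.6018 0.1863 0.11  ] [0.5931 0.1737 0.11  ]
right [0.4509 0.2998 0.11  ] [0.4438 0.2839 0.11  ]
scene [[0.513, -0.319], [0.511, -0.139], [0.683, -0.125], [0.678, -0.316]] [ 0.596 -0.225  0.04 ]
side [[0.661, -0.156], [0.674, -0.327], [0.494, -0.341], [0.479, -0.176]] [ 0.577 -0.25   0.04 ]
```

View pics/ov.png

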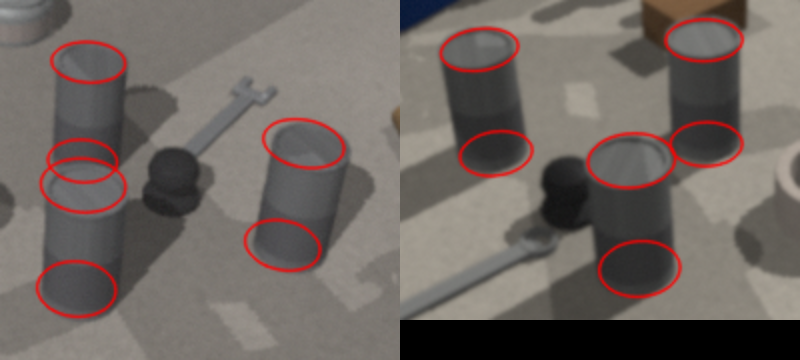

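The overlay shows roughly 1 cm of pick error, with the midpoints close to the tins. I'll refine from above with the wrist camera.

The manual's scale: shifts go in shares of 0.75 m and turns go in shares of pi rad. Converting my numbers, -0.32 m / 0.75 = -0.4267, -0.2 m / 0.75 = -0.2667.

Emit:
jog_arm(increments=[[[-0.4267,-0.2667,-0.1333],[0,0,0],1],[[-0.4267,-0.2667,-0.1333],[0,0,0],1],[[-0.4267,-0.2667,-0.1333],[0,0,0],1],[[-0.4267,-0.2667,-0.1333],[0,0,0],1],[[-0.4267,-0.2667,-0.1333],[0,0,0],1],[[-0.4267,-0.2667,-0.1333],[0,0,0],1],[[-0.4267,-0.2667,-0.1333],[0,0,0],1],[[-0.4267,-0.2667,-0.1333],[0,0,0],1],[[-0.4267,-0.2667,-0.1333],[0,0,0],1]])

```text
time_s: 1.23
eef_pos: [0.4524, 0.1947, 0.3492]
eef_rot: [-0.001, 0.228, 0.974, -0.0]
wrist_force: [-0.3, 0.0, -0.7]
opening: 0.999
grasp_force: 0.0
```

Run:
```python
from h import *
p=ctrl.camera_params("wrist");im=ctrl.camera("wrist")
o=ctrl.get_obs();print(o['eef_pos'],o['eef_rot'],p,o['wrist_force'])
print("cam",-p["view"][:3,:3].T@p["view"][:3,3])
cv2.imwrite("pics/w1.png",im)
print(proj("wrist",np.array([[.455,.09,.11],[.597,.18,.11],[.447,.292,.11],[.455,.09,0],[.597,.18,0],[.447,.292,0]])))
```

```text
[0.45231834 0.19490401 0.34922254] [-7.68829376e-04  2.27381219e-01  9.73805514e-01 -1.01955991e-04] {'fovy': 70.37718249990681, 'cx': 318.8706302228334, 'cy': 237.59449270809915, 'dist': array([-0.01887041,  0.        ,  0.        ,  0.        ,  0.        ]), 'view': array([[ 4.44792523e-01,  8.95633609e-01,  2.22412190e-04,
        -3.75591200e-01],
       [-8.62589805e-01,  4.28449005e-01, -2.69017243e-01,
         3.67899880e-01],
       [-2.41036177e-01,  1.19465008e-01,  9.63135335e-01,
        -3.88144453e-01],
       [ 0.00000000e+00,  0.00000000e+00,  0.00000000e+00,
         1.00000000e+00]])} [-0.0620863  -0.32646516 -0.10428743]
cam [0.39084999 0.22513544 0.47289059]
[[236.16487114 251.52243008]
 [361.68187807 321.26435274]
 [399.87499305 163.26141185]
 [254.10722745 227.82308983]
 [352.81649169 284.23947209]
 [381.2673293  158.49964118]]
```

View pics/w1.png

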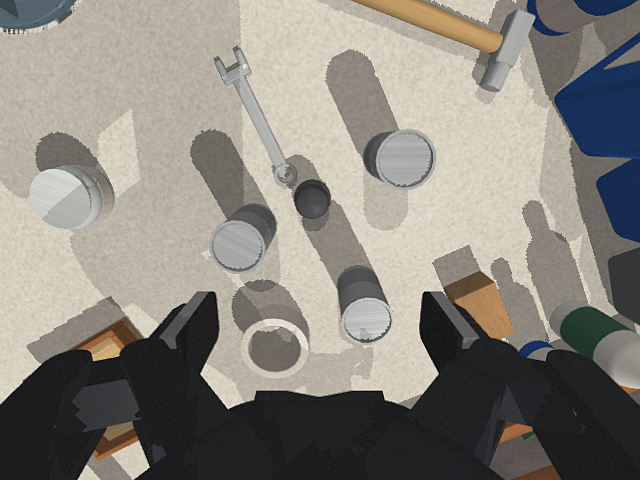

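The wrist view shows the tins' rims at about (238,245), (367,320) and (403,159), the black ball at (312,199), and the ring at (275,347). The tins stand well apart from each other.

Add to h.py:
```python
from scipy.spatial.transform import Rotation
def delta(X):
    o=ctrl.get_obs();q=o['eef_rot'];R=Rotation.from_quat(q,scalar_first=True)
    return (R.inv().apply(np.array(X)-o['eef_pos'])).round(4)
```

Run:
```python
from h import *
for c in((238,245),(367,320),(403,159)):
    X=on("wrist",c,.11);print(X.round(4),delta([X[0],X[1],.085]))
```

```text
[0.4493 0.0957 0.11  ] [-0.0416 -0.0902  0.2642]
[0.5983 0.1864 0.11  ] [-0.135   0.0571  0.264 ]
[0.4444 0.2966 0.11  ] [0.0517 0.0878 0.2642]
```

Converted, 0.264 m / 0.75 = 0.352, 0.19 m / 0.75 = 0.2533.

Emit:
jog_arm(increments=[[[0.0693,0.1173,0.08],[0,0,0],1],[[0.0693,0.1173,0.08],[0,0,0],1],[[0.0693,0.1173,0.16],[0,0,0],1],[[0.0693,0.1173,0.2267],[0,0,0],1],[[0.0693,0.1173,0.2533],[0,0,0],1],[[0.0693,0.1173,0.2933],[0,0,0],1],[[0.0693,0.1173,0.3267],[0,0,0],1],[[0.0693,0.1173,0.352],[0,0,0],1],[[0.0693,0.1173,0.352],[0,0,0],1]])

```text
time_s: 2.4
eef_pos: [0.4434, 0.2961, 0.0841]
eef_rot: [-0.002, 0.227, 0.974, -0.001]
wrist_force: [-0.8, 0.4, 0.3]
opening: 1.0
grasp_force: 0.0
```

Emit:
jog_arm(increments=[[[0,0,0],[0,0,0],0.6],[[0,0,0],[0,0,0],0.4],[[0,0,0],[0,0,0],0.4],[[0,0,0],[0,0,0],0.4],[[0,0,0],[0,0,0],0.4],[[0,0,0],[0,0,0],0.4]])

```text
time_s: 3.15
eef_pos: [0.4469, 0.2962, 0.0873]
eef_rot: [0.001, 0.228, 0.974, 0.001]
wrist_force: [0.6, 3.2, 5.9]
opening: 0.716
grasp_force: 65.2
```

Converted, -0.04 m / 0.75 = -0.0533, -0.03 m / 0.75 = -0.04.

Emit:
jog_arm(increments=[[[0,0,-0.0133],[0,0,0],0.4],[[0,0,-0.0267],[0,0,0],0.4],[[0,0,-0.04],[0,0,0],0.4],[[0,0,-0.0533],[0,0,0],0.4],[[0,0,-0.0533],[0,0,0],0.4],[[0,0,-0.0533],[0,0,0],0.4],[[0,0,-0.0533],[0,0,0],0.4],[[0,0,-0.0533],[0,0,0],0.4]])

```text
time_s: 4.15
eef_pos: [0.4457, 0.2955, 0.1256]
eef_rot: [-0.0, 0.228, 0.974, -0.0]
wrist_force: [-0.2, 0.3, -0.2]
opening: 0.712
grasp_force: 65.0
```

Run:
```python
from h import *
f=[]
for i in range(4):
    im=ctrl.camera("side");f.append(ctrl.get_obs()['wrist_force'])
print(np.array(f).round(2))
cv2.imwrite("pics/s2.png",im[60:360,60:460])
```

```text
[[ 0.31  0.72 -1.9 ]
 [ 0.83 -0.88 -0.9 ]
 [-0.62  0.18 -0.99]
 [ 0.72 -1.16 -1.48]]
```

View pics/s2.png

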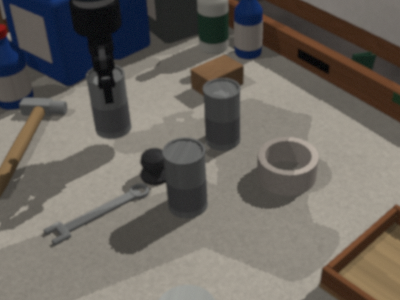

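The tin is in the air and reads about 1.2 N, so it is empty. I'll put it back.

Converted, 0.039 m / 0.75 = 0.052, 0.037 m / 0.75 = 0.0493.

Emit:
jog_arm(increments=[[[0,0,0.02],[0,0,0],0.4],[[0,0,0.0373],[0,0,0],0.4],[[0,0,0.0453],[0,0,0],0.4],[[0,0,0.0493],[0,0,0],0.4],[[0,0,0.052],[0,0,0],0.4],[[0,0,0.052],[0,0,0],0.4]])

```text
time_s: 5.1
eef_pos: [0.4462, 0.2957, 0.0874]
eef_rot: [0.0, 0.228, 0.974, 0.0]
wrist_force: [-0.4, -0.2, -0.7]
opening: 0.714
grasp_force: 64.8
```

Emit:
jog_arm(increments=[[[0,0,0],[0,0,0],0.8],[[0,0,0],[0,0,0],1],[[0,0,0],[0,0,0],1],[[0,0,0],[0,0,0],1],[[0,0,-0.04],[0,0,0],1],[[0,0,-0.08],[0,0,0],1],[[0,0,-0.1333],[0,0,0],1],[[0,0,-0.1333],[0,0,0],1]])

```text
time_s: 6.1
eef_pos: [0.4481, 0.2965, 0.1907]
eef_rot: [0.003, 0.228, 0.974, 0.002]
wrist_force: [0.7, -0.1, -0.4]
opening: 0.999
grasp_force: 0.0
```

```bash
python3 -c "
from h import *
for X in((.4493,.0957),(.5983,.1864)): print(delta([*X,.085]))"
```

```text
[-0.0898 -0.1799  0.1052]
[-0.1829 -0.0324  0.1064]
```

Converted, -0.18 m / 0.75 = -0.24, 0.104 m / 0.75 = 0.1387.

Emit:
jog_arm(increments=[[[-0.24,-0.0453,0],[0,0,0],1],[[-0.24,-0.0453,0],[0,0,0],1],[[-0.24,-0.0453,0],[0,0,0],1],[[-0.24,-0.0453,0],[0,0,0],1],[[-0.24,-0.0453,0.04],[0,0,0],1],[[-0.24,-0.0453,0.08],[0,0,0],1],[[-0.24,-0.0453,0.12],[0,0,0],1],[[-0.24,-0.0453,0.1387],[0,0,0],1],[[-0.24,-0.0453,0.1387],[0,0,0],1]])

```text
time_s: 7.22
eef_pos: [0.5907, 0.1854, 0.0817]
eef_rot: [-0.001, 0.228, 0.974, -0.0]
wrist_force: [-0.1, -0.2, 0.7]
opening: 1.004
grasp_force: 0.0
```

Emit:
jog_arm(increments=[[[0,0,0],[0,0,0],0.6],[[0,0,0],[0,0,0],0.4],[[0,0,0],[0,0,0],0.4],[[0,0,0],[0,0,0],0.4],[[0,0,0],[0,0,0],0.4],[[0,0,-0.0133],[0,0,0],0.4],[[0,0,-0.0267],[0,0,0],0.4],[[0,0,-0.04],[0,0,0],0.4],[[0,0,-0.0533],[0,0,0],0.4],[[0,0,-0.0533],[0,0,0],0.4]])

```text
time_s: 8.48
eef_pos: [0.5928, 0.1851, 0.1243]
eef_rot: [0.001, 0.228, 0.974, 0.0]
wrist_force: [-0.1, -0.3, -4.7]
opening: 0.716
grasp_force: 65.6
```

Run:
```python
from h import *
f=[]
for i in range(6):
    im=ctrl.camera("side");f.append(ctrl.get_obs()['wrist_force'][2])
print(np.array(f).round(2),ctrl.get_obs()['eef_pos'])
cv2.imwrite("pics/s3.png",im[60:360,60:460])
```

```text
[-4.52 -4.69 -5.09 -4.47 -5.27 -4.82] [0.59165372 0.18499662 0.1223978 ]
```

View pics/s3.png

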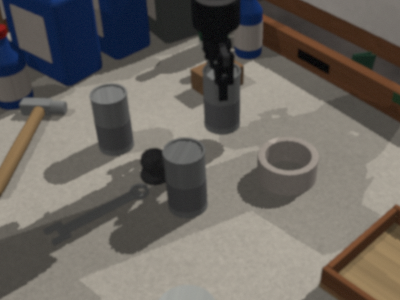

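The tin reads about 4.8 N, so this is the heavy one. The first tin still stands at (112,120) in the crop. I'll carry the heavy tin to the tray.

Converted, -0.381 m / 0.75 = -0.508, -0.182 m / 0.75 = -0.2427.

Emit:
jog_arm(increments=[[[0,0,-0.0533],[0,0,0],0.4],[[0,0,-0.1067],[0,0,0],0.4],[[-0.0333,-0.0667,-0.1067],[0,0,0],0.4],[[-0.0667,-0.1333,-0.1067],[0,0,0],0.4],[[-0.1,-0.2,-0.1067],[0,0,0],0.4],[[-0.1333,-0.2667,-0.1067],[0,0,0],0.4],[[-0.16,-0.3333,-0.1067],[0,0,0],0.4],[[-0.192,-0.4,-0.1067],[0,0,0],0.4],[[-0.2267,-0.4667,-0.1067],[0,0,0],0.4],[[-0.2427,-0.508,-0.1067],[0,0,0],0.4]])

```text
time_s: 10.02
eef_pos: [0.5852, -0.2402, 0.2027]
eef_rot: [0.0, 0.229, 0.973, -0.0]
wrist_force: [0.5, 0.2, -5.3]
opening: 0.715
grasp_force: 72.7
```

Emit:
jog_arm(increments=[[[0,0,0],[0,0,0],0.4],[[0,0,0],[0,0,0],0.4]])

```text
time_s: 10.28
eef_pos: [0.5853, -0.2366, 0.2024]
eef_rot: [-0.001, 0.229, 0.974, 0.0]
wrist_force: [-0.4, 0.6, -4.5]
opening: 0.708
grasp_force: 69.5
```

Run:
```python
from h import *
a=ctrl.camera("scene");b=ctrl.camera("side")
v=np.hstack([a[100:300,100:300],b[250:450,360:560]])
cv2.imwrite("pics/t4.png",cv2.resize(v,None,fx=2,fy=2))
```

```text
(no output)
```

View pics/t4.png

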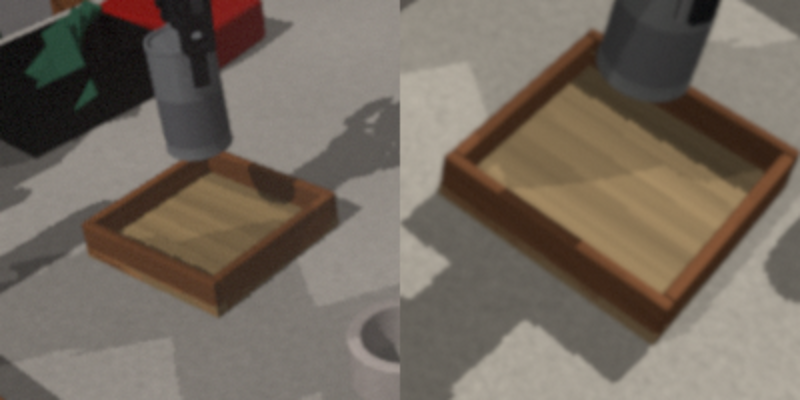

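The tin hangs over the tray and its outer top corners are visible. In the scene view they are at (142,214), (268.5,199), (208.5,243) and (202.5,175). In the side view they are at (382.5,328.5), (558.5,326), (492.5,401.5) and (457.5,266.5).

Run:
```python
from h import *
for n,c in(("scene",[(142,214),(268.5,199),(208.5,243),(202.5,175)]),("side",[(382.5,328.5),(558.5,326),(492.5,401.5),(457.5,266.5)])):
    A=np.array([on(n,q,.04) for q in c]);print(n,A[:,:2].round(3).tolist(),A.mean(0).round(3), delta([*A.mean(0)[:2],.0985]))
```

```text
scene [[0.685, -0.314], [0.497, -0.15], [0.668, -0.14], [0.514, -0.327]] [ 0.591 -0.232  0.04 ] [-0.0034  0.0055  0.1042]
side [[0.49, -0.163], [0.678, -0.325], [0.506, -0.336], [0.664, -0.154]] [ 0.584 -0.244  0.04 ] [-0.0027 -0.0082  0.1042]
```

Converted, 0.106 m / 0.75 = 0.1413, 0.104 m / 0.75 = 0.1387.

Emit:
jog_arm(increments=[[[0,0,0.04],[0,0,0],0.4],[[0,0,0.08],[0,0,0],0.4],[[0,0,0.1133],[0,0,0],0.4],[[0,0,0.1267],[0,0,0],0.4],[[0,0,0.1333],[0,0,0],0.4],[[0,0,0.1387],[0,0,0],0.4],[[0,0,0.1413],[0,0,0],0.4],[[0,0,0.1413],[0,0,0],0.4],[[0,0,0.1413],[0,0,0],0.4]])

```text
time_s: 11.5
eef_pos: [0.5862, -0.2374, 0.0981]
eef_rot: [0.001, 0.228, 0.974, -0.0]
wrist_force: [-0.9, 1.0, 1.5]
opening: 0.715
grasp_force: 69.6
```

Force has gone to about 0 or slightly positive, so the tin is on the tray floor. I'll release it.

Emit:
jog_arm(increments=[[[0,0,0],[0,0,0],0.8],[[0,0,0],[0,0,0],1],[[0,0,0],[0,0,0],1],[[0,0,0],[0,0,0],1],[[0,0,-0.04],[0,0,0],1],[[0,0,-0.08],[0,0,0],1],[[0,0,-0.1467],[0,0,0],1],[[0,0,-0.2133],[0,0,0],1],[[0,0,-0.2667],[0,0,0],1],[[0,0,-0.2667],[0,0,0],1]])

```text
time_s: 12.75
eef_pos: [0.5873, -0.2382, 0.3019]
eef_rot: [0.004, 0.228, 0.974, -0.001]
wrist_force: [0.3, -0.5, -0.3]
opening: 0.998
grasp_force: 0.0
```

Run:
```python
from h import *
a=ctrl.camera("scene");b=ctrl.camera("side")
v=np.hstack([a[100:400,120:520],b[130:430,140:540]])
cv2.imwrite("pics/t5.png",v)
```

```text
(no output)
```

View pics/t5.png

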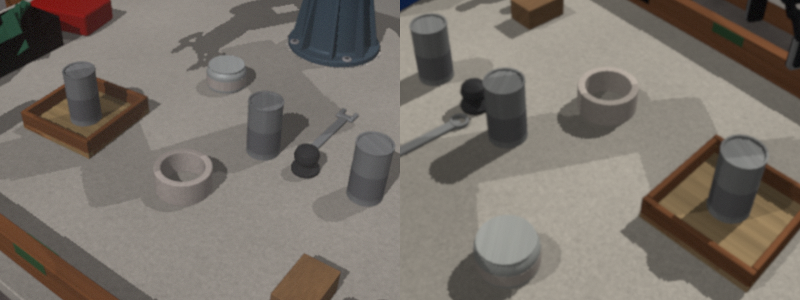

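The heavy tin stands upright in the tray, at (82,95) in the scene crop, and the other two stand upright on the table. The gripper is clear of everything.

```bash
python3 -c "
from bench import ctrl
print(ctrl.hand_in())"
```

```text
the job is handed in; nothing more can be done
None
```

The heavy tin (about 4.8 N when lifted) stands upright in the tray and the two empty tins stand upright on the table; I lifted two of the three, took the third as empty by elimination, and handed the job in at about 13 s.

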